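# Unbolt the seedling pen and hold its gate ajar

## Task

Someone wants to reach into the small seedling pen: its bolt sags and the bolt's hooked nose has dropped behind the bent-up lip of the keeper. Take the bolt by its upright knob, lift it so the nose clears the lip and draw it right back toward the hinge, then swing the gate out about 30 degrees (not thrown wide) and finish while still holding it there by the knob with the bolt drawn, because the hinge spring would shut it. Leave the seedlings, the round tin and the small carton standing where they are.

Things in the scene. Friction and masses are not known exactly. Their poses are not given: they have to be found in the camera images.
- pen: seedling pen: open-topped, light wood, 150 x 300 mm, 142 mm high at its posts, fixed to the desk. Origin: centre of its underside. x points to its back, y to its left seen from the robot's side, z up; the gate is its front (-x) side, hinged at the left (+y) end; latch post with the steel keeper at the right (-y) end
- gate_hinge (a point): a point on the gate's vertical hinge line, 98 mm above the desk (on the pen's left front, at x -60 mm, y +120 mm in the pen's axes)
- gate (a joint): opening angle of the gate, rad: 0 shut, up to 1.2; its free (latch) end swings out of the pen's front, toward the pen's -x (clockwise seen from above). Gate 226 mm long, top 128 mm above the desk. A hinge spring always shuts it: torque 0.3 N m when shut, 0.6 N m at 0.5 rad (about 5 N at the knob)
- bolt: dark steel bolt on the gate's front: a level 12 mm round rod 171 mm long, 98 mm above the desk, 25 mm before the hinge plane; guide loop tops at 128 mm. Origin: rod axis under the knob, 155 mm from the hinge line when shot. y points along the gate to the hinge, z up. The nose at its free end hangs 10 mm below the rod, behind the keeper's bent-up lip (overlap 9 mm). About 0.2 kg
- knob (a point): centre of the bolt's upright knob: a round vertical cylinder, 22 mm in diameter, 30 mm high, on a 10 mm stem, fixed 79 mm above the bolt's origin (177 mm above the desk while the bolt sags). Its underside is 34 mm above the gate's top, so it can be gripped from above at any yaw; being round it may turn in the grip
- bolt_draw (a joint): how far the bolt is drawn back along the gate toward the hinge, m: about 0 shot home, 0.040 fully back (stop). From 0.026 on the nose is wholly out of the keeper and the gate can open. Without lifting it catches on the lip at about 0.004. It slides stiffly (about 1 N)
- bolt_lift (a joint): how far the bolt is lifted straight up in its loose guides, m: 0 sagging (it falls back by its weight), 0.018 the top stop. About 0.010 is needed to clear the lip
- seedling_0: a seedling in a 24 mm root plug, 94 mm tall, loose, standing inside the pen at its left; origin at the centre of its underside, z up
- seedling_1: like the first, in the middle of the pen, 92 mm tall
- seedling_2: like the first, at the right of the pen, 93 mm tall
- tin: a small round tin, 59 mm in diameter, 34 mm high, loose on the desk in front of the pen, off to one side of it; origin at the centre of its underside
- carton: a small upright carton 31 x 44 x 88 mm, loose on the desk in front of the pen, off to the other side from the tin; origin at the centre of its underside, z up

How it is judged:
By the outcome, as a careful person would: the job done as asked, in the order asked, and still so for the second after the job is handed in, while the arm keeps its last pose, push and grip.
It also fails if it takes over 32 s, if anything falls off the work surface, if the arm or the gripper's body presses on something with over 40 N, if the wrist force passes 120 N, or if a joint passes its speed limit or range.

## Robot

A 6-joint arm with a two-finger parallel gripper is mounted at the origin on the work surface; the furniture and walls round the work are solid. World frame = base frame: x ahead of the robot, y to its left, z up, the work surface at z = 0. Lengths are in m, angles in rad, forces in N, time in s.
With the tool pointing down it reaches from about 0.3 to 0.875 m from the base axis. Payload 4.2 kg.
Tool frame: the origin (TCP) lies at the very end of the fingers, on their centre line; the grasp point (between the pads) lies 19 mm behind it; z points along the fingers, y is the line along which they close (so a half turn about z gives the same grasp; the last joint's range is limited). The gripper opens to 85 mm and grips with 20 to 120 N. Pads are 22 mm wide; open, the fingers measure 114 mm over their backs; the gripper's body (76 mm by 85 mm) begins 54 mm behind the grasp point. The pads swing forward as they close: fully open they stand 13 mm farther back than shut.
Start: joints at [-1.162, 0.32, 1.565, -0, 1.257, -0.02], TCP at [0.239, -0.523, 0.199] pointing down, gripper open.
Joint ranges: [-3.11, 3.11], [-0.84, 2.01], [0.21, 2.61], [-1.34, 4.49], [0.05, 2.63], [-2.56, 2.56]. Speed limits (rad/s): [2.57, 2.57, 3.14, 3.14, 3.14, 3.14].

## Interface

Orientations are given as a unit quaternion [w, x, y, z].
In Python, from workcell import r, vision, nets gives the robot as it stands.
- The arm moves only by the shell command python3 -m handwheel 'ROWS' [OPENING] [FORCE]. ROWS is JSON, a list of rows, each a list of 6 numbers: the shift along the tool's x, y, z in units of 30 mm (1.0 is 30 mm), then the turn, a rotation vector about the tool's x, y, z in units of 5 degrees (1.0 is 5 degrees). A call has 1 to 12 rows; each row shifts and turns the commanded pose from where the row before left it, along the tool's axes as they then stand; what a row does not reach is not made up. A row lasts 1/12 s, in which the tool goes at most 41.7 mm and 7.16 degrees, less where a joint would pass 70% of its speed; a pose out of reach is approached as far as the arm can. A call is refused whole if a number of a shift passes 1 or a number of a turn 1, either way. A call with a gripper value outside its range is refused whole. OPENING is the opening in per cent of the stroke, from 0 (shut) to 100 (fully open), set as the call begins (- or left out, the last holds). The fingers move at their own pace and stop on an object; FORCE is the grip in N (left out, the last holds). Time passes only in rows, so rows that do not move let the fingers close. It gives the time, the measured TCP pose, the force, the opening and the grip force at its end, in the units of the state.
- r.sense(): the state, without advancing time (a new reading comes with each control period).
- vision.snapshot(name): name is "side" or "top" or "wrist"; returns the picture (420x560x3 uint8, red, green, blue); there is no depth.
- vision.get_calibration(name): a dict with "fovy" (degrees; the focal length in pixels is half the picture's height over the tangent of half this angle, whatever the lens; pixels are square), "cx", "cy" (the principal point, pixels), "position" and "attitude" of the camera in the world; the wrist camera has in their place "hand_eye" (4x4, takes a point from camera to tool coordinates, whose origin is the TCP and whose axes are the flange's). Camera axes: x right, y down, z forward; pixel columns grow to the right and rows downward; lengths in m; the calibration is good to about 2 mm. A picture is of the moment at which its call begins: read the wrist's pose just before it. get_calibration takes no time and is no camera call.
- r.finish_job(): hands the job in; it is judged then, once.
Trained networks look in the newest picture that a camera, given by its name, has taken for a name from the list of things; names that differ only in an ending like _2 or _b are one class to them, and where a whole thing is asked for, a point or a joint stands for the part that bears it (a point fixed in the world has none). Each returns a list of dicts, best first, with "p" (0 to 1); they miss things now and then, are a little off and sometimes report something else, mostly with a low value. They report only what shows in the picture. A call takes as long as a camera call.
- nets.outline_of(camera, name): "pixels" (420x560 bool, what is visible of it) and "bbox" ([left, top, width, height] in pixels, round what is visible of it).
The state is a dict: "t": time; "joint_positions": joint angles; "joint_vel": joint speeds; "joint_efforts": joint torques, N m; "eef_pos": TCP position; "eef_rot": TCP orientation; "force": force on the tool from outside, world axes, zero at the start; "ft_torque": the same for the moment, N m; "opening": opening from 0.0 (shut) to 1.0 (fully open); "grasp_force": force on a finger pad.
Only numpy, scipy, OpenCV 4.12 (cv2) and the standard library are available. Lean on these libraries where they do the work, as an engineer would, in place of code of your own. Each camera call takes 0.05 s, during which the arm holds its last target. There are 200 camera calls.

## Working session

There is one attempt and no reset: what is moved stays moved. The work goes in short steps, Python scripts to look and compute and a shell command to move; the robot and the scene stay as the last step left them, time stands still between calls to the robot, and variables do not carry over. Pictures are saved under pics/ and viewed, at most 10 in all, crops included, and the job is handed in when it is done.

```bash
mkdir -p pics
cat > h.py <<'E'
import numpy as np, cv2
from scipy.spatial.transform import Rotation as R
from workcell import r, vision, nets
def q2R(q): return R.from_quat([q[1],q[2],q[3],q[0]]).as_matrix()
def cam(n, s=None):
    c=vision.get_calibration(n); f=210/np.tan(np.radians(c['fovy'])/2)
    if 'hand_eye' in c:
        T=np.array(c['hand_eye']); M=q2R(s['eef_rot']); return f,c['cx'],c['cy'],M@T[:3,3]+np.array(s['eef_pos']),M@T[:3,:3]
    a=np.array(c['attitude']); A=q2R(a) if a.size==4 else a.reshape(3,3)
    return f,c['cx'],c['cy'],np.array(c['position']),A
def ray(C,u,v):
    f,cx,cy,p,A=C; d=A@np.array([(u-cx)/f,(v-cy)/f,1]); return p,d/np.linalg.norm(d)
def atz(C,u,v,z):
    p,d=ray(C,u,v); return p+d*(z-p[2])/d[2]
def proj(C,P):
    f,cx,cy,p,A=C; q=A.T@(np.array(P)-p); return q[:2]/q[2]*f+[cx,cy]
def snap(n,fn=None):
    s=r.sense(); im=vision.snapshot(n)
    if fn: cv2.imwrite('pics/'+fn,im[:,:,::-1])
    return im,cam(n,s)
E
python3 - <<'E'
from h import *
print(vision.get_calibration('top'));print(vision.get_calibration('side'));s=r.sense();print(s)
ims=[]
for n in ['top','side']:
    im,C=snap(n); ims.append(im)
    for k in ['pen','knob','bolt','tin','carton']:
        print(n,k,[(round(o['p'],2),o['bbox'],np.argwhere(o['pixels']).mean(0)[::-1].round(1)) for o in nets.outline_of(n,k)[:2]])
    cv2.imwrite(f'pics/{n}1.png',im[:,:,::-1])
E
```

```text
{'fovy': 44.297452773109434, 'cx': 271.1239453513693, 'cy': 207.73793339422116, 'position': array([ 0.3646508 , -0.01417203,  1.32680692]), 'attitude': array([ 0.06642918, -0.69602978,  0.71319524, -0.04982227])}
{'fovy': 56.87490794602185, 'cx': 282.90351921517413, 'cy': 212.12038767798762, 'position': array([0.44576134, 0.43626706, 0.96013457]), 'attitude': array([ 0.02792568, -0.12669713,  0.96018995, -0.24739289])}
{'t': 0.0, 'joint_positions': array([-1.16200768e+00,  3.20297705e-01,  1.56568305e+00, -5.54403294e-06,
        1.25736878e+00, -2.00225174e-02]), 'joint_vel': array([ 0.00052425,  0.00070296, -0.00051249, -0.00019356,  0.00075673,
        0.0026612 ]), 'joint_efforts': array([-3.04372355e-03, -4.15532541e+01, -2.34167933e+01, -3.00176143e-04,
        8.14357423e-03, -9.09778151e-06]), 'eef_pos': array([ 0.23885689, -0.52246202,  0.1979774 ]), 'eef_rot': array([-8.61387140e-04,  9.77102480e-01,  2.12767413e-01, -1.72267142e-04]), 'force': array([-0.4151792 ,  0.02795185, -0.3379736 ]), 'ft_torque': array([-0.0082407 , -0.00086167,  0.03609223]), 'grasp_force': 0.0, 'o
[... 198 characters left out ...]
, 72.2, 18.6], array([326.1, 199.1])), (0.15, [315.1, 150.9, 11.8, 19.1], array([318.9, 160.8]))]
top tin [(0.95, [375.2, 252.5, 24.6, 25.6], array([385.5, 266.7]))]
top carton [(0.87, [167.6, 257.8, 24.0, 21.1], array([180.6, 267.1]))]
side pen [(0.74, [279.4, 153.8, 9.1, 55.2], array([283. , 176.9])), (0.6, [216.4, 139.3, 75.5, 125.4], array([252.9, 202.7]))]
side knob [(0.84, [282.5, 151.8, 3.8, 56.3], array([283.1, 177. ]))]
side bolt [(0.56, [281.9, 154.7, 7.6, 56.6], array([283., 178.]))]
side tin [(0.64, [214.0, 142.2, 80.2, 123.0], array([252.9, 203.4])), (0.63, [336.0, 158.0, 22.3, 18.4], array([346.9, 166.7]))]
side carton [(0.84, [296.4, 317.4, 20.5, 23.4], array([306.2, 330.3]))]
```

View pics/top1.png

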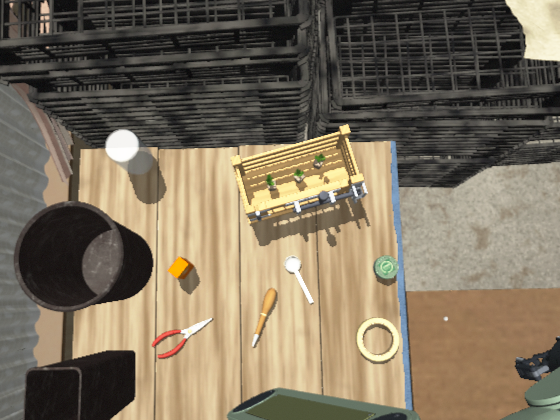

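View pics/side1.png

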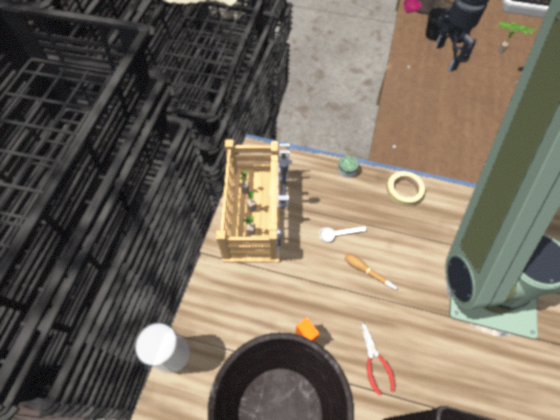

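The top view shows the pen at (233–365, 124–225) with its gate facing the robot and the bolt along (290–362, 199). The tin is at (385,267) on the right and the carton at (180,267) on the left. I'll zoom in to get the knob and posts.

Run:
```python
import cv2
a=cv2.imread('pics/top1.png')[115:235,225:385]; cv2.imwrite('pics/topz.png',cv2.resize(a,None,fx=5,fy=5,interpolation=cv2.INTER_CUBIC))
```

```text
(no output)
```

View pics/topz.png

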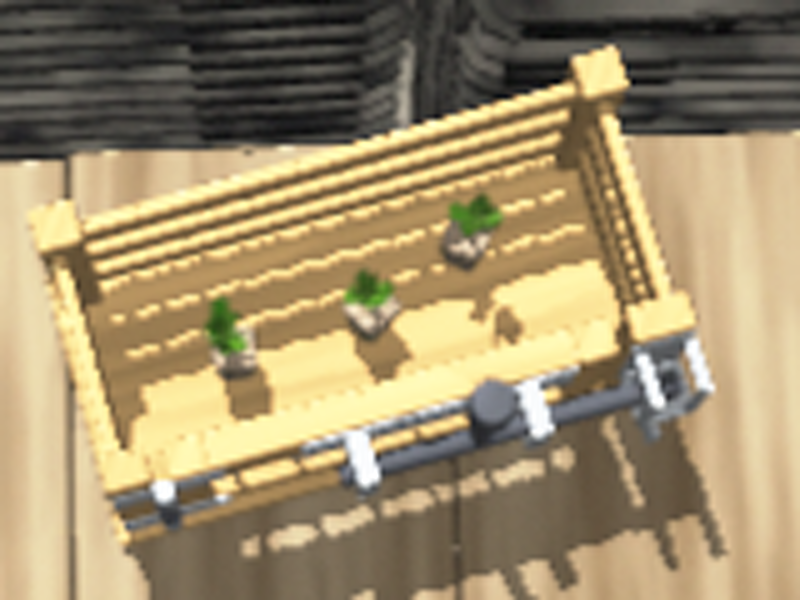

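In the crop the post tops are at BL (57,222), BR (600,72), FR (660,315) and FL (122,472). The knob top is at (493,400).

Run:
```python
from h import *
C=cam('top')
g=lambda x,y,z: atz(C,x/5+225-.4,y/5+115-.4,z)
P={k:g(*v) for k,v in dict(BL=(57,222,.142),BR=(600,72,.142),FR=(660,315,.142),FL=(122,472,.142),knob=(493,400,.192)).items()}
for k in P: print(k,P[k].round(3))
for a,b in [('BL','BR'),('FL','FR'),('BL','FL')]:
    d=P[a]-P[b]; print(a,b,np.linalg.norm(d).round(3),np.degrees(np.arctan2(d[1],d[0])).round(1))
f,cx,cy,p,A=cam('side'); print(proj((f,cx,cy,p,A),P['knob']-[0,0,.015]))
s=r.sense();M=q2R(s['eef_rot']);print(M.round(3)); c=np.array(vision.get_calibration('wrist')['hand_eye']);print(c.round(3),vision.get_calibration('wrist')['fovy'])
print('tin',atz(C,385.5,266.7,.034),'carton',atz(C,180.6,267.1,.05))
```

```text
BL [0.681 0.092 0.142]
BR [ 0.747 -0.168  0.142]
FR [ 0.628 -0.19   0.142]
FL [0.56  0.063 0.142]
knob [ 0.58  -0.107  0.192]
BL BR 0.268 104.3
FL FR 0.262 105.0
BL FL 0.124 13.5
[283.96184787 166.60513846]
[[ 0.909  0.416  0.   ]
 [ 0.416 -0.909 -0.   ]
 [ 0.     0.    -1.   ]]
[[ 0.    -0.957 -0.291  0.074]
 [ 1.    -0.     0.001  0.001]
 [-0.001 -0.291  0.957 -0.175]
 [ 0.     0.     0.     1.   ]] 69.9405497682373
tin [ 0.42409509 -0.26643012  0.034     ] carton [0.43424945 0.24076029 0.05      ]
```

```bash
python3 -m handwheel '[[0.95,-0.46,-0.12,0,0,0],[0.95,-0.46,-0.12,0,0,0],[0.95,-0.46,-0.12,0,0,0],[0.95,-0.46,-0.12,0,0,0],[0.95,-0.46,-0.12,0,0,0],[0.95,-0.46,-0.12,0,0,0],[0.95,-0.46,-0.12,0,0,0],[0.95,-0.46,-0.12,0,0,0],[0.95,-0.46,-0.12,0,0,0],[0.95,-0.46,-0.12,0,0,0],[0.95,-0.46,-0.12,0,0,0],[0.95,-0.46,-0.12,0,0,0]]' 70 60
python3 -m handwheel '[[0.95,-0.46,-0.12,0,0,0],[0.95,-0.46,-0.12,0,0,0],[0.95,-0.46,-0.12,0,0,0],[0.95,-0.46,-0.12,0,0,0],[0.95,-0.46,-0.12,0,0,0],[0,0,0,0,0,0.7],[0,0,0,0,0,0.7],[0,0,0,0,0,0.7],[0,0,0,0,0,0],[0,0,0,0,0,0]]'
python3 - <<'E'
from h import *
im,C=snap('wrist','w1.png'); s=r.sense(); M=q2R(s['eef_rot'])
for o in nets.outline_of('wrist','knob')[:2]: print(o['p'],o['bbox'])
print(proj(C,[.58,-.107,.192]),s['eef_pos'],M.round(3),s['joint_positions'])
E
```

```text
t: 1.6
eef_pos: [0.4821, -0.2288, 0.2424]
eef_rot: [0.0, 0.977, 0.213, 0.0]
force: [0.4, -1.3, 0.1]
opening: 0.698
grasp_force: 0.0
t: 2.43
eef_pos: [0.5822, -0.1081, 0.26]
eef_rot: [0.0, 0.992, 0.123, -0.0]
force: [-0.2, -0.2, -0.7]
opening: 0.701
grasp_force: 0.0
0.67 [232.9, 179.2, 135.1, 40.9]
[278.0021387  210.27956588] [ 0.5821102  -0.10821715  0.2600188 ] [[ 0.97   0.244  0.   ]
 [ 0.244 -0.97  -0.   ]
 [-0.     0.    -1.   ]] [-2.03173122e-01  3.16891532e-01  1.41513360e+00 -9.85289885e-05
  1.40953062e+00  1.12078294e+00]
```

View pics/w1.png

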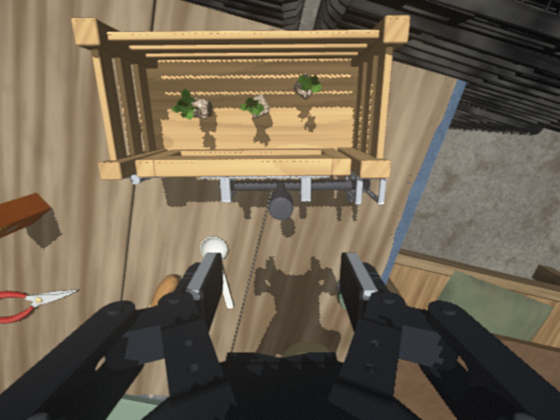

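The wrist view has the knob top at (281,210), matching the predicted (278,210). The pen's edges are level in the picture, so the yaw is aligned. Now descending and gripping.

```bash
python3 -m handwheel '[[-0.06,0,0.7,0,0,0],[0,0,0.8,0,0,0],[0,0,0.8,0,0,0],[0,0,0.7,0,0,0],[0,0,0.35,0,0,0],[0,0,0,0,0,0],[0,0,0,0,0,0]]' 70
python3 -m handwheel '[[0,0,0,0,0,0],[0,0,0,0,0,0],[0,0,0,0,0,0],[0,0,0,0,0,0],[0,0,0,0,0,0],[0,0,0,0,0,0]]' 0 60
```

```text
t: 3.12
eef_pos: [0.5807, -0.1088, 0.1598]
eef_rot: [0.0, 0.992, 0.123, 0.0]
force: [0.3, 0.4, 0.2]
opening: 0.702
grasp_force: 0.0
t: 3.62
eef_pos: [0.5805, -0.1086, 0.1598]
eef_rot: [0.0, 0.992, 0.122, 0.0]
force: [-0.1, 0.1, -0.9]
opening: -0.003
grasp_force: 0.0
```

The gripper shut on nothing, so I'll look before doing anything else.

Run:
```python
from h import *
im,C=snap('wrist','w2.png'); 
print(proj(C,[.58,-.107,.192]), proj(C,r.sense()['eef_pos']))
```

```text
[276.20914857 264.04819114] [279.56454051 239.84842068]
```

View pics/w2.png

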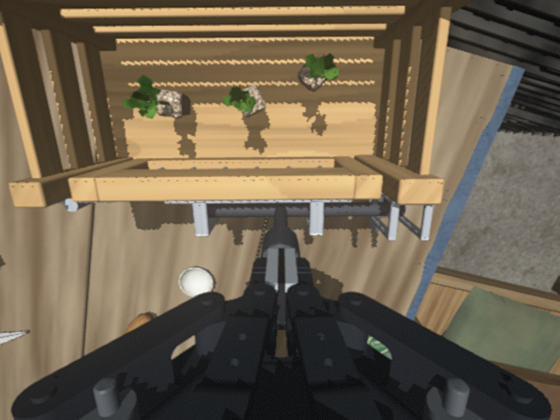

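The pads (270–292, 250–330) have closed in front of the knob, whose stem shows at (280,215). I'll zoom in.

Run:
```python
import cv2
a=cv2.imread('pics/w2.png')[180:370,200:360]; b=cv2.imread('pics/w1.png')[160:350,200:360]
cv2.imwrite('pics/z2.png',cv2.hconcat([cv2.resize(i,None,fx=2.5,fy=3.0,interpolation=3) for i in (b,a)]))
from h import *
s=r.sense();C=cam('wrist',s);M=q2R(s['eef_rot'])
for k in (0,-.019,-.04): print(k,proj(C,s['eef_pos']+M@[0,0,k]))
```

```text
0 [279.59060346 239.83472315]
-0.019 [279.47054821 252.96724101]
-0.04 [279.30422873 271.16047756]
```

View pics/z2.png

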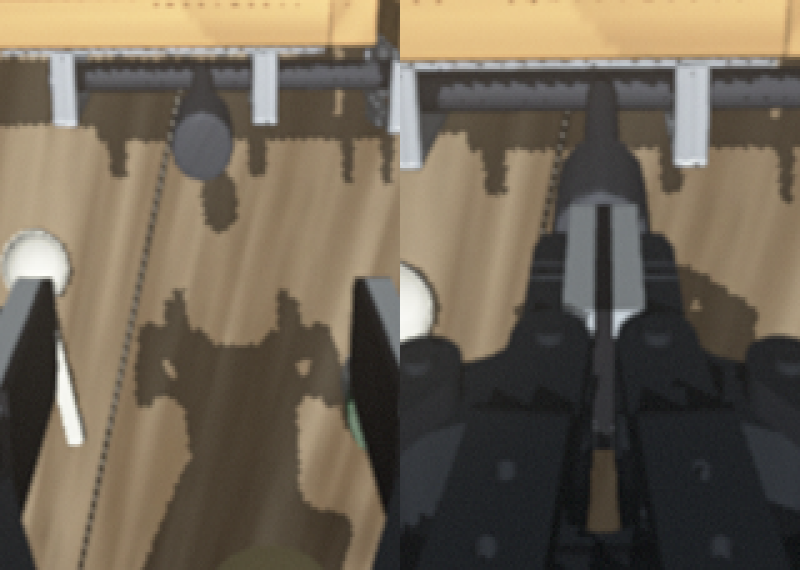

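Run:
```python
from h import *
s=r.sense();C=cam('wrist',s);f=C[0]
W=[(.56,.063,.142),(.628,-.19,.142),(.681,.092,.142),(.747,-.168,.142)]
I1=np.array([(110,169),(375,168),(89,31),(396,29)],float); I2=np.array([(42,191),(415,190)],float)
for z,I,xy in ((.26,I1,(.5821,-.1082)),(.1598,I2,s['eef_pos'][:2])):
    q=dict(s);q['eef_pos']=np.array([*xy,z]);D=cam('wrist',q)
    print([proj(D,w).round(0) for w in W])
q=dict(s);q['eef_pos']=np.array([.5821,-.1082,.26]);D=cam('wrist',q)
K=np.array([[f,0,D[1]],[0,f,D[2]],[0,0,1]])
ok,rv,tv=cv2.solvePnP(np.array(W),I1,K,None); Rm=cv2.Rodrigues(rv)[0]; print('cam pnp',(-Rm.T@tv).ravel(),'calib',D[3])
print(s['eef_pos'],s['joint_positions'])
```

```text
[array([106., 174.]), array([372., 169.]), array([83., 32.]), array([393.,  31.])]
[array([ 22., 199.]), array([416., 192.]), array([-33., -21.]), array([459., -23.])]
cam pnp [ 0.65145437 -0.09815517  0.43603944] calib [ 0.65452899 -0.09075087  0.43516659]
[ 0.58047595 -0.1085948   0.15969747] [-2.04366597e-01  3.70104139e-01  1.58985565e+00 -8.95812923e-05
  1.18130423e+00  1.12087687e+00]
```

The camera's height agrees with the reported pose, but the pads cover the top of the knob in the picture. They may have closed above it, so I'll check from the side camera.

Run:
```python
from h import *
im,C=snap('side'); s=r.sense(); print(s['opening'])
M=q2R(s['eef_rot'])
pts=[proj(C,s['eef_pos']),proj(C,s['eef_pos']+M@[0,0,-.04]),proj(C,[.58,-.107,.192]),proj(C,[.58,-.107,.162])]; print(np.round(pts,1))
u,v=np.mean(pts,0).astype(int); u0,v0=u-50,v-40
z=np.ascontiguousarray(cv2.resize(im[v0:v0+80,u0:u0+100],None,fx=7,fy=7,interpolation=3)[:,:,::-1])
for p,c in zip(pts,[(0,0,255),(0,255,255),(0,255,0),(255,255,0)]): cv2.circle(z,tuple(int(t) for t in (p-[u0,v0]+.5)*7),4,c,1)
cv2.imwrite('pics/s2.png',z)
```

```text
-0.0010828873796647031
[[284.  170. ]
 [284.2 160.4]
 [284.1 162.9]
 [284.  170. ]]
```

View pics/s2.png

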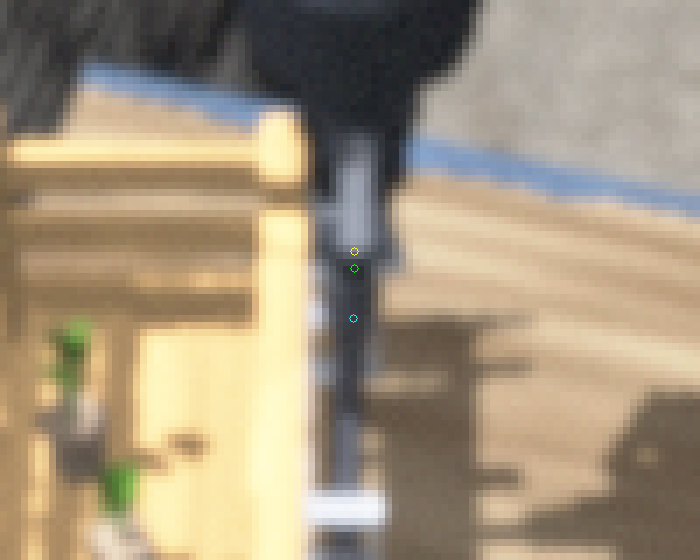

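The side view shows the fingertips ending at about (354,255) in the crop. That is just above the knob top and about 40 mm behind the reported TCP, so the fingers end short of where the TCP is said to be. I'll reopen, go down about 38 mm more and grip again.

```bash
python3 -m handwheel '[[0,0,0,0,0,0],[0,0,0,0,0,0],[0,0,0,0,0,0],[0,0,0,0,0,0],[0,0,0,0,0,0],[0,0,0.35,0,0,0],[0,0,0.4,0,0,0],[0,0,0.3,0,0,0],[0,0,0.2,0,0,0],[0,0,0,0,0,0]]' 70
python3 -m handwheel '[[0,0,0,0,0,0],[0,0,0,0,0,0],[0,0,0,0,0,0],[0,0,0,0,0,0],[0,0,0,0,0,0],[0,0,0,0,0,0]]' 0 60
```

```text
t: 4.55
eef_pos: [0.5792, -0.1084, 0.12]
eef_rot: [-0.001, 0.992, 0.122, -0.002]
force: [-0.5, 0.1, 0.0]
opening: 0.704
grasp_force: 0.0
t: 5.05
eef_pos: [0.5809, -0.1087, 0.1228]
eef_rot: [0.0, 0.992, 0.122, 0.001]
force: [0.2, 0.1, 3.5]
opening: 0.242
grasp_force: 58.5
```

```bash
python3 -m handwheel '[[0,0,-0.15,0,0,0],[0,0,-0.15,0,0,0],[0,0,-0.15,0,0,0],[0,0,0,0,0,0],[0,0,0,0,0,0]]'
python3 -m handwheel '[[0,-0.15,0,0,0,0],[0,-0.2,0,0,0,0],[0,-0.2,0,0,0,0],[0,-0.2,0,0,0,0],[0,-0.2,0,0,0,0],[0,-0.2,0,0,0,0],[0,-0.1,0,0,0,0],[0,0,0,0,0,0],[0,0,0,0,0,0]]'
```

```text
t: 5.47
eef_pos: [0.5807, -0.1086, 0.1357]
eef_rot: [0.0, 0.992, 0.122, 0.0]
force: [1.7, 0.1, -2.8]
opening: 0.243
grasp_force: 58.7
t: 6.22
eef_pos: [0.5711, -0.0716, 0.1355]
eef_rot: [-0.0, 0.992, 0.123, -0.0]
force: [1.6, 0.9, -1.7]
opening: 0.24
grasp_force: 58.8
```

```bash
python3 -m handwheel '[[0,-0.05,0,0,0,0],[0,0,0,0,0,0],[-0.166,-0.04,0,0,0,0.5],[-0.166,-0.04,0,0,0,0.5],[-0.166,-0.04,0,0,0,0.5],[-0.166,-0.04,0,0,0,0.5],[0,0,0,0,0,0],[0,0,0,0,0,0]]'
```

```text
t: 6.88
eef_pos: [0.5509, -0.0698, 0.1358]
eef_rot: [0.0, 0.999, 0.036, 0.001]
force: [2.8, 1.0, -2.5]
opening: 0.239
grasp_force: 58.8
```

```bash
python3 -m handwheel '[[-0.166,-0.04,0,0,0,0.5],[-0.166,-0.04,0,0,0,0.5],[-0.166,-0.04,0,0,0,0.5],[-0.166,-0.04,0,0,0,0.5],[-0.166,-0.04,0,0,0,0.5],[-0.166,-0.04,0,0,0,0.5],[-0.166,-0.04,0,0,0,0.5],[-0.166,-0.04,0,0,0,0.5],[0,0,0,0,0,0],[0,0,0,0,0,0],[0,0,0,0,0,0]]'
python3 - <<'E'
from h import *
im,C=snap('top'); a=im[115:255,225:405]; cv2.imwrite('pics/t3.png',cv2.resize(a,None,fx=4,fy=4,interpolation=3)[:,:,::-1])
im,C=snap('wrist'); cv2.imwrite('pics/w3.png',im[:,:,::-1])
s=r.sense(); p=s['eef_pos'][:2]
for H in ((.566,.0505),(.567,.048)):
    d=p-np.array(H); d0=np.array([.5711,-.0716])-H; print(np.degrees(np.arctan2(d[1],d[0])-np.arctan2(d0[1],d0[0])),np.hypot(*d),np.hypot(*d0))
print(s['force'],s['ft_torque'])
E
```

```text
t: 7.8
eef_pos: [0.5124, -0.0576, 0.1356]
eef_rot: [0.001, 0.99, -0.138, 0.0]
force: [3.1, -2.4, -2.8]
opening: 0.243
grasp_force: 58.8
-28.855258109182426 0.1206218876575378 0.12220646464078731
-29.395564099575783 0.11884645402921487 0.11967025528509581
[ 2.3966675  -3.10751423 -3.45256849] [-0.53511912 -0.37060899  0.17593963]
```

View pics/w3.png

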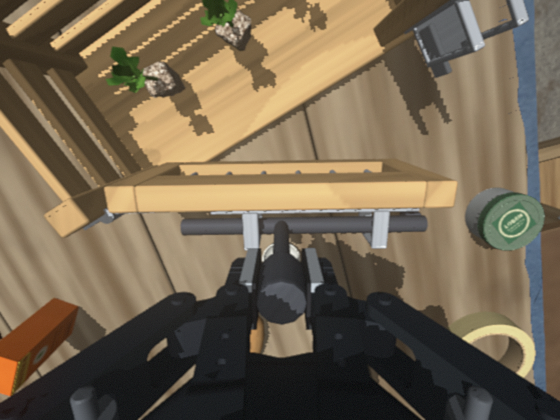

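The wrist view shows the knob between the pads at (282,285) and the gate swung out parallel to the tool's y axis. The tin and carton are untouched and the two seedlings in view are standing. I'll nudge the bolt to check it is at its stop and trim the angle.

```bash
python3 -m handwheel '[[-0.04,-0.05,0,0,0,0.1],[0,-0.04,0,0,0,0],[0,0,0,0,0,0],[0,0,0,0,0,0],[0,0,0,0,0,0],[0,0,0,0,0,0]]'
python3 - <<'E'
from h import *
s=r.sense(); p=s['eef_pos'][:2]; H=(.567,.048)
d=p-np.array(H); d0=np.array([.5711,-.0716])-H; print(np.degrees(np.arctan2(d[1],d[0])-np.arctan2(d0[1],d0[0])),np.hypot(*d),q2R(s['eef_rot'])[:2,1]@s['force'][:2],s['joint_vel'].round(3))
E
```

```text
t: 8.4
eef_pos: [0.5105, -0.0566, 0.1352]
eef_rot: [0.003, 0.99, -0.143, -0.001]
force: [0.2, -10.4, -2.4]
opening: 0.24
grasp_force: 59.1
-30.347298432183386 0.11889700368912573 9.90605721184427 [-0.001 -0.001  0.001 -0.001 -0.001  0.001]
```

View pics/t3.png

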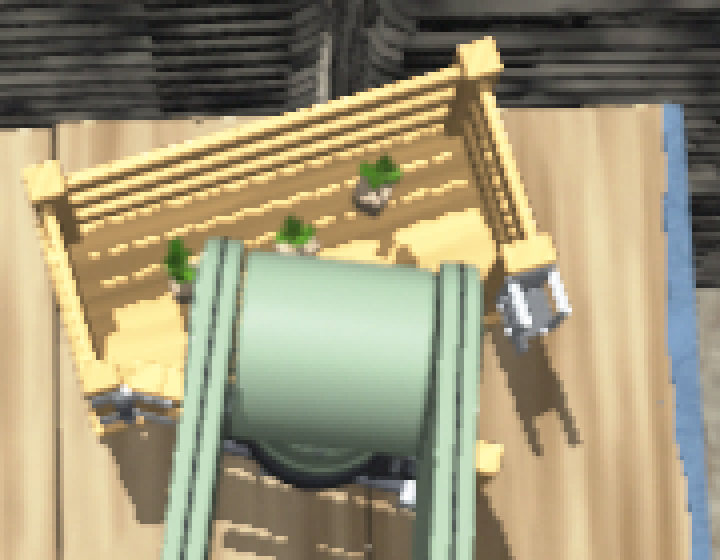

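The 10 N reaction along the gate means the bolt is at its stop. The gate is at about 30° and still, and all three seedlings are upright, so I'm handing in.

```bash
python3 -c "
from workcell import r
print(r.finish_job())"
```

```text
the job is handed in; nothing more can be done
None
```

I handed the job in at about 8.5 s of the 32 s limit: the bolt was lifted and drawn back to its stop, and the gate is held open at about 30° by the knob; in the last pictures the seedlings, tin and carton were all still standing.

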